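# Issue a filter from the lever dispenser and ease its lid shut

## Robot

A 7-joint arm with a two-finger parallel gripper is mounted at the origin on the work surface. World frame = base frame: x ahead of the robot, y to its left, z up, the work surface at z = 0. Lengths are in mm, angles in rad, forces in N, time in s.
With the tool pointing down it reaches from about 400 to 875 mm from the base axis. Payload 4.4 kg.
Tool frame: the origin (TCP) lies at the very end of the fingers, on their centre line; the grasp point (between the pads) lies 19 mm behind it; y points along the fingers, x is the direction in which the jaws open and shut, and the axes are right-handed (so a half turn about y gives the same grasp; the last joint's range is limited). The gripper opens to 85 mm and grips with 20 to 120 N. Pads are 22 mm wide; open, the fingers measure 114 mm over their backs; the gripper's body (76 mm by 85 mm) begins 54 mm behind the grasp point. The pads swing forward as they close: fully open they stand 13 mm farther back than shut.
Start: joints at [1.216, 0.628, 0.038, 1.517, -0.027, 0.996, -0.02], TCP at [185.15, -623.087, 205.913] pointing down, gripper open.
Joint ranges: [-3.06, 3.06], [-0.37, 2.12], [-1.25, 1.32], [0.18, 2.47], [-1.1, 4.24], [0.23, 1.98], [-2.94, 2.94]. Speed limits (rad/s): [2.57, 2.57, 3.14, 3.14, 3.14, 3.14, 3.14].

## Interface

Orientations are given as [roll, pitch, yaw] about the fixed x, y, z axes, in that order (R = Rz(yaw) Ry(pitch) Rx(roll)).
In Python, from cell import readout, eyes, finish_job gives the robot as it stands. The module is installed in compiled form; this text tells all that it offers.
- The arm moves only by the tool apply_moves, never from a script. Its argument "commands" is a list that holds one entry, the list of rows, each a list of 6 numbers: the shift along the tool's x, y, z in units of 0.04 m (1.0 is 0.04 m), then the turn, a rotation vector about the tool's x, y, z in units of 5 degrees (1.0 is 5 degrees). A call has 1 to 8 rows; each row shifts and turns the pose as measured when the row begins, along the tool's axes as they then stand; what a row does not reach is not made up. A row lasts 1/12 s, in which the tool goes at most 41.7 mm and 7.16 degrees, less where a joint would pass 70% of its speed; a pose out of reach is approached as far as the arm can. A call with a number of a shift or a turn outside -1 to 1 is refused whole. A call with a gripper value outside its range is refused whole. "claw" is the finger opening in mm, from 0 to 85.4, set as the call begins (left out, the last holds). The fingers move at their own pace and stop on an object; the grip force is fixed at half the most. Time passes only in rows, so rows that do not move let the fingers close. It gives the time, the measured TCP pose, the force and the opening at its end, in the units of the state.
- readout.read_state(): the state, without advancing time (a new reading comes with each control period).
- eyes.get_image(name): name is "scene" or "side" or "wrist"; returns a dict with "image" (420x560x3 uint8, red, green, blue), "mtx" (3x3 intrinsics, pixels), "rvec" (rotation vector, rad) and "tvec" (3), from world to camera coordinates, as OpenCV has them. Camera axes: x right, y down, z forward; pixel columns grow to the right and rows downward; lengths in mm; the calibration is good to about 2 mm. A picture is of the moment at which its call begins. There is no depth.
- finish_job(): hands the job in, once; it reports no verdict.
The state is a dict: "clock": time; "qpos": joint angles; "qd": joint speeds; "tau": joint torques, N m; "eef_pos": TCP position; "tool_rot": TCP orientation; "force": force on the tool from outside, world axes, zero at the start; "torque": the same for the moment, N m; "width": finger opening in mm.
Only numpy, scipy, OpenCV 4.12 (cv2) and the standard library are available. Lean on these libraries where they do the work, as an engineer would, in place of code of your own. Each camera call takes 0.05 s, during which the arm holds its last target. There are 200 camera calls.

## Task

Press the red lever of the filter dispenser right down with your fingertips so that the yellow lid lifts, and keep it down until the orange filter has rolled out into the tray. Then let the lever come up slowly under your fingers so that the lid eases fully shut without slamming, and move clear. Grasp and lift nothing, do not touch the lid or the filter themselves, and leave the other things where they stand.

Things in the scene. Friction and masses are not known exactly. Their poses are not given: they have to be found in the camera images.
- dispenser: Fixed blue filter dispenser: open chute, 94 mm wide inside, sloping 7 degrees down to its own -x. Origin on the table under the lid shaft, where the chute floor is 35 mm up. The filter waits at +x of the lid; the part at -x is the tray, its end wall 194 mm from the shaft. Chute sides stay below 115 mm over the table, two posts at the shaft reach 182 mm. The lever is on its -y side.
- lid_hinge (a point): Point on the axis of the shaft, above the dispenser's origin, 165 mm above the table. The shaft runs along the dispenser's y axis and is one piece with lid and lever.
- lid_shaft (a joint): Turn of the shaft carrying lid and lever: 0 = lever up, lid shut; 1.15 rad = lever fully down, lid fully up (stop). A return spring (about 3 N at the pad at first, 4 to 6 N fully down) slams it if the lever is let go. The filter passes under the lid above about 0.9 rad and then needs about 1 s to roll into the tray.
- lid_edge (a point): Middle of the lower edge of the lid, 110 mm from the shaft. The lid is a yellow flap lid, 84 mm wide and 110 mm long, hanging from the shaft across the chute; swings forward and up (towards the dispenser's -x) as the lever goes down. 
- lever_pad (a point): Centre of the upper face of the red pad on the lever (46 mm along the arm, 38 mm across, 8 mm thick), 120 mm along the arm from the shaft, 122 mm from the chute's middle. At rest the arm points to the dispenser's +x and 0.55 rad up; it turns down by the joint value. The pad is about 230 mm above the table at rest, about 100 mm fully down. Near its path only the shaft and posts stand higher than 115 mm.
- filter_center (a point): Centre of the orange oil filter with a white band, a can of diameter 56 and length 78 mm, 0.2 to 0.45 kg, lying across the chute against the back of the lid. Once in the tray its centre is about 165 mm from the shaft (dispenser's -x) and about 43 mm above the table.
- plug_box: Bystander, loose: small white carton with a blue band, 92 x 45 x 32 mm, lying. Origin at the centre of its underside. Leave alone.
- spare_filter: Bystander, loose: black spin-on filter standing upright, diameter 56, height 78 mm. Origin at the centre of its underside. Leave alone.
- bearing: Bystander, loose: steel bearing ring lying flat, diameter 62, height 18 mm. Origin at the centre of its underside. Leave alone.
- pad_carton: Bystander, loose: green carton with a yellow band, 110 x 75 x 60 mm. Origin at the centre of its underside. Leave alone.
- red_carton: Bystander, loose: white carton with a red band, 120 x 80 x 70 mm. Origin at the centre of its underside. Leave alone.
- oil_bottle: Bystander, loose: blue bottle with a pointed black spout, diameter 68, height 205 mm. Origin at the centre of its underside. Leave alone.
- blue_carton: Bystander, loose: blue carton with a white band, 130 x 100 x 60 mm. Origin at the centre of its underside. Leave alone.
- filter: The same orange filter; origin also at its centre, axis along its own y; it turns as it rolls.
Mind the look-alikes: they are no part of the job. What is shaped like the filter but turquoise is not meant.

How it is judged (in metres and radians):
On the way:
1. the filter has rolled into the tray while the lid is held up (x of filter_center in the frame of dispenser between -0.19 and -0.13 m and z of filter_center in the frame of dispenser below 0.065 m and y of filter_center in the frame of dispenser between -0.03 and 0.03 m and value of joint lid_shaft above 0.7 rad), for 0.1 s.
At the end, for the whole second after the job is handed in: The filter lies at rest (under 0.03 m/s) in the tray, its centre 130 to 190 mm in front of the shaft and within 30 mm of the chute's middle, and the lid is shut (within 0.04 rad) (x of filter_center in the frame of dispenser between -0.19 and -0.13 m and z of filter_center in the frame of dispenser below 0.065 m and y of filter_center in the frame of dispenser between -0.03 and 0.03 m and value of joint lid_shaft below 0.04 rad and linear speed of filter below 0.03 m/s); the robot touches nothing.
It fails at once if the lid slams: it closes faster than 1.5 rad/s (velocity of joint lid_shaft below -1.5 rad/s).
It fails at once if the robot touches the lid itself (over 1 N) (contact force between any of the fingers, the arm and lid_shaft_c1 above 1 N).
It fails at once if the robot touches the filter (over 0.5 N) (contact force between any of the fingers, the arm and filter above 0.5 N).
It fails at once if the filter is lifted (height (world z) of filter_center above 0.12 m).
It fails at once if a bystander is shifted or lifted by more than 20 mm (distance of any of plug_box, spare_filter, bearing, pad_carton, red_carton, oil_bottle, blue_carton from where it was at the start of the episode above 0.02 m).
It also fails if it takes over 45 s, if anything falls off the work surface, if the arm or the gripper's body presses on something with over 40 N, if the wrist force passes 120 N, or if a joint passes its speed limit or range.

## Working session

There is one attempt and no reset: what is moved stays moved. The work goes in short steps, Python scripts to look and compute and a tool call to move; the robot and the scene stay as the last step left them, time stands still between calls to the robot, and variables do not carry over. Pictures are saved under pics/ and viewed, about 8 in all and at most 12, crops included, and the job is handed in when it is done.

Besides the shell and the picture viewer there is one more tool, called by a JSON object that holds its "op" and its "data", one argument or row to a line. apply_moves: Moves the arm, as the interface text tells. Shifts and turns lie within -1 to 1; 1 stands for 0.04 m of shift or 5 degrees of turn. Its arguments: {"type":"object","properties":{"commands":{"type":"array"},"claw":{"type":"number"}},"required":["commands"]}

```bash
mkdir -p pics
cat > h.py <<'E'
import numpy as np, cv2, pickle
from cell import readout, eyes, finish_job
def snap(n,f):
    d=eyes.get_image(n); pickle.dump(d,open(f'pics/{f}.pkl','wb')); cv2.imwrite(f'pics/{f}.png',cv2.cvtColor(d['image'],cv2.COLOR_RGB2BGR)); return d
def load(f): return pickle.load(open(f'pics/{f}.pkl','rb'))
def proj(d,P): return cv2.projectPoints(np.float64(P).reshape(-1,1,3),d['rvec'],d['tvec'],d['mtx'],None)[0].reshape(-1,2)
def atz(d,u,v,z):
    R=cv2.Rodrigues(np.float64(d['rvec']))[0]; c=-R.T@np.ravel(d['tvec']); r=R.T@np.linalg.inv(d['mtx'])@[u,v,1]; return c+r*(z-c[2])/r[2]
E
python3 -c "
from h import *
a=snap('scene','s0');b=snap('side','d0')
print(readout.read_state())
im=np.hstack([cv2.imread('pics/s0.png')]);
for d in(a,b):
  R=cv2.Rodrigues(np.float64(d['rvec']))[0];print(-R.T@np.ravel(d['tvec']))
"
```

```text
{'clock': 0.1, 'qpos': array([ 1.21623032,  0.62927991,  0.03844753,  1.51827183, -0.0270169 ,
        0.99628015, -0.01996986]), 'qd': array([-0.0003866 ,  0.00192671, -0.00036471, -0.00439122, -0.00067492,
        0.00090427, -0.00126406]), 'tau': array([ 2.65503200e-03, -5.64525568e+01,  1.23038314e+00, -1.93971312e+01,
        1.13367004e-02,  5.43028582e-03, -2.15933392e-05]), 'eef_pos': array([ 184.96092858, -622.50060709,  205.0628675 ]), 'tool_rot': array([-1.57080248,  0.00172136, -1.28201171]), 'force': array([-0.87138707, -0.43333938, -0.50233237]), 'torque': array([0.00230886, 0.04265604, 0.06500973]), 'width': 85.26770820336525}
[1159.95756231 -197.47706165 1192.62266674]
[-171.95380122 1154.39700487 1129.12829359]
```

View pics/s0.png

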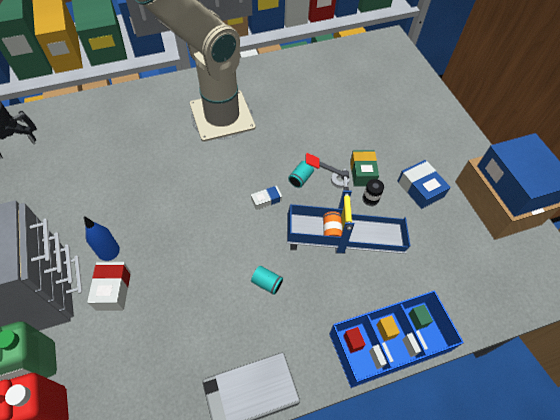

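View pics/d0.png

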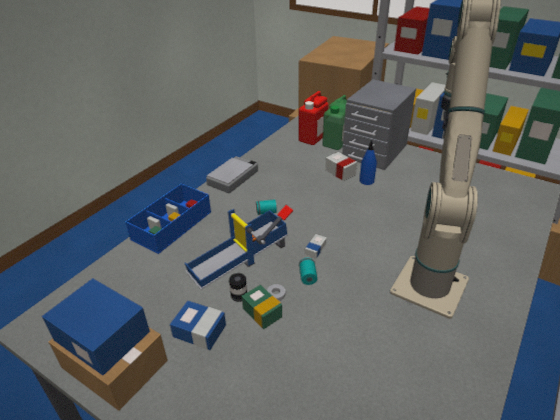

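The scene view shows the dispenser at (350,228). The orange filter with its white band is at (333,224), behind the yellow lid at (347,208), with the tray to the right. The red pad is at (312,160). Turquoise look-alikes lie at (301,174) and (267,280). I'll enlarge both views to confirm this and measure.

```bash
python3 -c "
from h import *
a=cv2.imread('pics/s0.png')[140:265,240:430];b=cv2.imread('pics/d0.png')[190:330,170:330]
cv2.imwrite('pics/c1.png',cv2.resize(a,None,fx=4,fy=4,interpolation=2));cv2.imwrite('pics/c2.png',cv2.resize(b,None,fx=4,fy=4,interpolation=2))
"
```

```text
(no output)
```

View pics/c1.png

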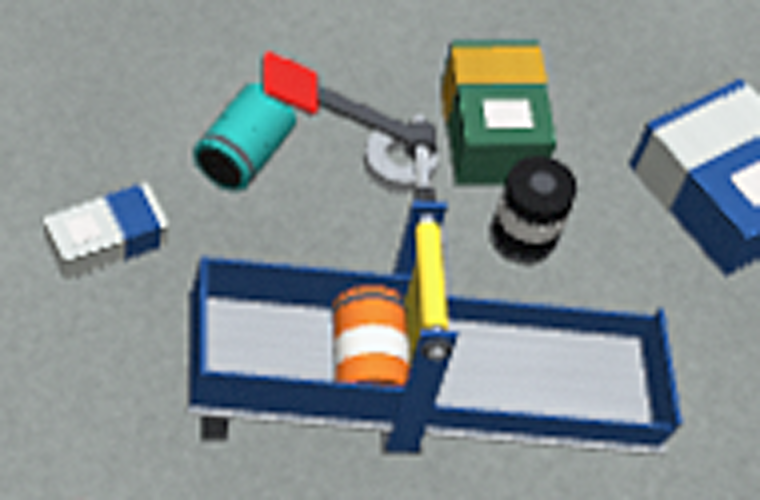

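View pics/c2.png

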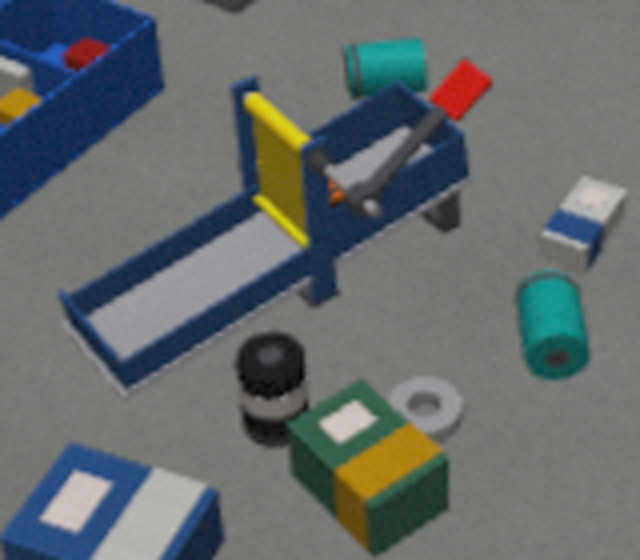

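Both crops agree. The orange filter with the white band is at (333,224), behind the yellow lid, and the two turquoise ones are decoys. The pad is at scene (312.8,160.3) and side (285.5,212). Next I fit the pose.

```bash
python3 -c "
from h import *
from scipy.optimize import least_squares
a=load('s0');b=load('d0')
S=lambda u,v:(240+u/4-.4,140+v/4-.4); D=lambda u,v:(170+u/4-.4,190+v/4-.4)
def tri(p,q):
  P=[d['mtx']@np.hstack([cv2.Rodrigues(np.float64(d['rvec']))[0],np.reshape(d['tvec'],(3,1))]) for d in(a,b)]
  X=cv2.triangulatePoints(P[0],P[1],np.float64(p),np.float64(q)).ravel();X=X[:3]/X[3]
  print(X,proj(a,X)-p,proj(b,X)-q);return X
pad=tri(S(291,80),D(462,88))
obs=[(a,(102,-122,228),S(291,80)),(b,(102,-122,228),D(462,88)),(b,(0,0,55),D(280,220)),(a,(0,-60,165),S(425,195)),(b,(0,-122,165),D(365,200)),(a,(0,-122,165),S(424,133))]
def W(p,P):
  c,s=np.cos(p[2]),np.sin(p[2]);return np.array([p[0]+c*P[0]-s*P[1],p[1]+s*P[0]+c*P[1],P[2]])
f=lambda p:np.concatenate([(proj(d,W(p,P))[0]-o) for d,P,o in obs])
r=least_squares(f,[600,0,-1.5],x_scale=[100,100,1],loss='soft_l1');print(r.x,np.round(f(r.x).reshape(-1,2),1))
p=r.x;print('pad',W(p,(102,-122,228)))
for P in [(-194,-50,25),(-194,50,25),(0,56,182),(0,-56,182)]: print(P,W(p,P),(proj(a,W(p,P))[0]-[240,140])*4,(proj(b,W(p,P))[0]-[170,190])*4)
for th in np.arange(0,1.2,.115):
  g=.55-th;print(round(th,2),W(p,(120*np.cos(g),-122,165+120*np.sin(g))).round())
for n,u,v,z in [('brg',400,160,9),('spare',540,178,78),('green',500,70,60)]: print(n,atz(a,*S(u,v),z).round())
print('teal',atz(a,*S(245,135),28).round(),'plug',atz(a,*S(105,215),32))
"
```

```text
[466.21156905 164.40770782 229.77335077] [[-0.2818194 -0.1700894]] [[-0.24489284  0.08222738]]
[613.51108196 224.43944811  -1.88440788] [[-0.2  0.1]
 [-0.3  0.6]
 [ 1.5  1.7]
 [ 0.6  1.8]
 [-0.2  0.5]
 [-1.2  0.2]]
pad [465.99495907 165.05095186 228.        ]
(-194, -50, 25) [625.79803347 424.40202167  25.        ] [641.94157181 310.81078106] [129.05801002 384.26145528]
(-194, 50, 25) [720.92059599 393.55241714  25.        ] [663.37148429 422.75591132] [ 68.21657817 318.35875866]
(0, 56, 182) [666.77971697 207.16366958 182.        ] [446.21021195 325.93976939] [237.52558195  81.71743707]
(0, -56, 182) [560.24244694 241.71522664 182.        ] [429.9192596 191.5619411] [313.53828142 144.4290758 ]
0.0 [466. 165. 228.]
0.12 [464. 159. 216.]
0.23 [462. 154. 203.]
0.34 [461. 150. 189.]
0.46 [461. 148. 176.]
0.58 [460. 148. 162.]
0.69 [461. 149. 148.]
0.8 [462. 152. 135.]
0.92 [463. 156. 122.]
1.04 [465. 161. 109.]
1.15 [467. 168.  97.]
brg [418. 305.   9.]
spare [512. 375.  78.]
green [389. 401.  60.]
teal [365. 182.  28.] plug [408.74721097  43.93947427  32.        ]
```

```bash
cat >> h.py <<'E'
from scipy.spatial.transform import Rotation as Ro
def plan(tgt,yaw,n=8,step=36):
    s=readout.read_state(); p=s['eef_pos'].copy(); R=Ro.from_euler('xyz',s['tool_rot']); T=Ro.from_euler('xyz',[-np.pi/2,0,yaw])
    print('t',round(s['clock'],2),'p',p.round(1),'rpy',s['tool_rot'].round(3),'F',s['force'].round(1),'w',round(s['width'],1))
    rows=[]
    for _ in range(n):
        d=np.array(tgt)-p; L=np.linalg.norm(d); d*=min(1,step/max(L,1e-9)); w=(R.inv()*T).as_rotvec(); a=np.degrees(np.linalg.norm(w)); w*=min(1,4.5/max(a,1e-9))
        rows.append(np.r_[R.inv().apply(d)/40,np.degrees(w)/5].round(2).tolist()); p+=d; R=R*Ro.from_rotvec(w)
        if L<step and a<4.5: break
    print(rows, 'end',p.round())
E
python3 -c "
from h import *
plan([480,-250,330],-.314)"
```

```text
t 0.1 p [ 185.  -622.5  205.1] rpy [-1.571  0.002 -1.282] F [-0.9 -0.4 -0.5] w 85.3
[[-0.5, -0.23, 0.71, -0.0, -0.9, -0.0], [-0.44, -0.23, 0.75, -0.0, -0.9, -0.0], [-0.38, -0.23, 0.78, -0.0, -0.9, -0.0], [-0.32, -0.23, 0.81, -0.0, -0.9, -0.0], [-0.26, -0.23, 0.83, -0.0, -0.9, -0.0], [-0.19, -0.23, 0.85, -0.0, -0.9, -0.0], [-0.12, -0.23, 0.86, -0.0, -0.9, -0.0], [-0.05, -0.23, 0.87, -0.0, -0.9, -0.0]] end [ 358. -404.  278.]
```

{"op": "apply_moves", "data": {
  "commands": [
    [[0,-0.9,0,0,0,0],[0,-0.9,0,0,0,0],[0,-0.9,0,0,0,0]]
  ],
  "claw": 0
}}

```text
clock: 0.35
eef_pos: [183.1, -616.1, 304.7]
tool_rot: [-1.572, 0.026, -1.282]
force: [0.7, -1.1, -0.4]
width: 51.7
```

```bash
python3 -c "
from h import *
plan([480,-250,330],-.314)"
```

```text
t 0.35 p [ 183.1 -616.1  304.7] rpy [-1.572  0.026 -1.282] F [ 0.7 -1.1 -0.4] w 51.7
[[-0.51, -0.04, 0.74, -0.01, -0.9, -0.02], [-0.45, -0.04, 0.78, -0.01, -0.9, -0.02], [-0.39, -0.04, 0.81, -0.01, -0.9, -0.02], [-0.32, -0.04, 0.84, -0.01, -0.9, -0.02], [-0.25, -0.04, 0.86, -0.01, -0.9, -0.02], [-0.19, -0.04, 0.88, -0.01, -0.9, -0.02], [-0.12, -0.04, 0.89, -0.01, -0.9, -0.02], [-0.05, -0.05, 0.9, -0.01, -0.9, -0.02]] end [ 364. -393.  320.]
```

{"op": "apply_moves", "data": {
  "commands": [
    [[-0.5,-0.04,0.74,0,-0.9,0],[-0.45,-0.04,0.78,0,-0.9,0],[-0.4,-0.04,0.8,0,-0.9,0],[-0.32,-0.04,0.84,0,-0.9,0],[-0.25,-0.04,0.86,0,-0.9,0],[-0.2,-0.04,0.88,0,-0.9,0],[-0.12,-0.04,0.9,0,-0.9,0],[-0.05,-0.05,0.9,0,-0.9,0]]
  ]
}}

```text
clock: 1.02
eef_pos: [360.5, -394.1, 325.5]
tool_rot: [-1.572, 0.013, -0.645]
force: [1.0, 0.7, 1.2]
width: -0.2
```

```bash
python3 -c "
from h import *
plan([500,-120,330],-.314)"
```

```text
t 1.02 p [ 360.5 -394.1  325.5] rpy [-1.572  0.013 -0.645] F [1.  0.7 1.2] w -0.2
[[-0.16, -0.01, 0.89, -0.0, -0.9, -0.03], [-0.09, -0.01, 0.9, -0.0, -0.9, -0.03], [-0.02, -0.01, 0.9, -0.0, -0.9, -0.03], [0.06, -0.01, 0.9, -0.0, -0.9, -0.03], [0.13, -0.01, 0.89, -0.0, -0.19, -0.01], [0.14, -0.01, 0.89, -0.0, 0.0, 0.0], [0.14, -0.01, 0.89, -0.0, 0.0, 0.0], [0.14, -0.01, 0.89, -0.0, 0.0, 0.0]] end [ 491. -137.  330.]
```

{"op": "apply_moves", "data": {
  "commands": [
    [[-0.16,0,0.9,0,-0.9,0],[-0.1,0,0.9,0,-0.9,0],[0,0,0.9,0,-0.9,0],[0.06,0,0.9,0,-0.9,0],[0.13,0,0.9,0,-0.2,0],[0.14,0,0.9,0,0,0],[0.14,0,0.9,0,0,0],[0.14,0,0.9,0,0,0]]
  ]
}}

```text
clock: 1.68
eef_pos: [492.5, -119.8, 324.4]
tool_rot: [-1.568, 0.014, -0.292]
force: [0.3, -0.3, -0.3]
width: -0.4
```

```bash
python3 -c "
from h import *
plan([466,164,310],-.314)"
```

```text
t 1.68 p [ 492.5 -119.8  324.4] rpy [-1.568  0.014 -0.292] F [ 0.3 -0.3 -0.3] w -0.4
[[-0.34, 0.05, 0.83, -0.03, 0.25, -0.17], [-0.36, 0.05, 0.83, 0.0, 0.0, 0.0], [-0.36, 0.05, 0.83, 0.0, 0.0, 0.0], [-0.36, 0.05, 0.83, 0.0, 0.0, 0.0], [-0.36, 0.05, 0.83, 0.0, 0.0, 0.0], [-0.36, 0.05, 0.83, 0.0, 0.0, 0.0], [-0.36, 0.05, 0.83, 0.0, 0.0, 0.0], [-0.33, 0.04, 0.77, 0.0, 0.0, 0.0]] end [466. 164. 310.]
```

{"op": "apply_moves", "data": {
  "commands": [
    [[-0.34,0.05,0.83,0,0.25,-0.17],[-0.36,0.05,0.83,0,0,0],[-0.36,0.05,0.83,0,0,0],[-0.36,0.05,0.83,0,0,0],[-0.36,0.05,0.83,0,0,0],[-0.36,0.05,0.83,0,0,0],[-0.3,0,0.7,0,0,0],[-0.15,0,0.35,0,0,0]]
  ]
}}

```text
clock: 2.35
eef_pos: [465.9, 159.0, 310.8]
tool_rot: [-1.565, 0.001, -0.309]
force: [0.3, -0.7, 0.4]
width: 0.2
```

```bash
python3 -c "
from h import *
plan([466,164,255],-.314,step=20)"
```

```text
t 2.35 p [465.9 159.  310.8] rpy [-1.565e+00  1.000e-03 -3.090e-01] F [ 0.3 -0.7  0.4] w 0.2
[[-0.01, 0.5, 0.04, -0.06, 0.05, -0.01], [-0.01, 0.5, 0.04, -0.0, 0.0, -0.0], [-0.01, 0.4, 0.03, -0.0, -0.0, -0.0]] end [466. 164. 255.]
```

{"op": "apply_moves", "data": {
  "commands": [
    [[0,0.5,0.04,0,0,0],[0,0.5,0.04,0,0,0],[0,0.35,0.03,0,0,0],[0,0,0,0,0,0]]
  ]
}}

```text
clock: 2.68
eef_pos: [465.4, 171.8, 255.3]
tool_rot: [-1.561, 0.001, -0.297]
force: [-1.0, -1.1, 0.4]
width: 0.0
```

```bash
python3 -c "
from h import *
a=snap('scene','s1');b=snap('side','d1')
plan([465,163,235],-.314,step=10)
x=cv2.resize(cv2.imread('pics/s1.png')[90:260,260:360],None,fx=3.5,fy=3.5,interpolation=2);y=cv2.resize(cv2.imread('pics/d1.png')[130:300,225:325],None,fx=3.5,fy=3.5,interpolation=2)
cv2.imwrite('pics/c3.png',np.hstack([x,y]))"
```

```text
t 2.78 p [466.9 172.  257.5] rpy [-1.559 -0.002 -0.298] F [ 0.1 -0.3  0.6] w 0.0
[[0.01, 0.23, -0.1, -0.13, 0.19, 0.02], [0.01, 0.23, -0.09, 0.0, 0.0, -0.0], [0.0, 0.1, -0.04, -0.0, 0.0, 0.0]] end [465. 163. 235.]
```

View pics/c3.png

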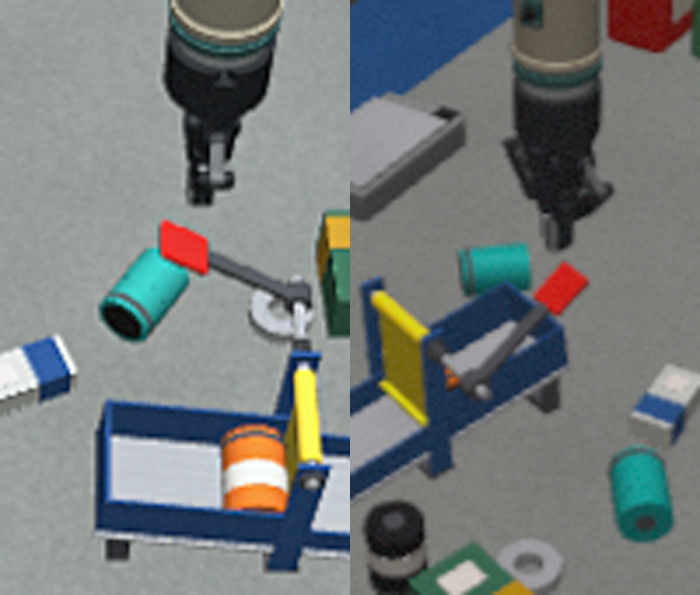

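The fingers are closed just above the red pad: tip at (200,203) over the pad at (185,247) in the scene crop, and (560,245) over (560,288) in the side crop. That matches the fit, so I move onto the pad gently.

{"op": "apply_moves", "data": {
  "commands": [
    [[0,0.23,-0.1,-0.1,0.2,0],[0,0.2,-0.1,0,0,0],[0,0.1,-0.04,0,0,0],[0,0.05,0,0,0,0]]
  ]
}}

```text
clock: 3.12
eef_pos: [466.0, 161.4, 235.1]
tool_rot: [-1.566, -0.006, -0.32]
force: [-0.1, -0.1, 0.2]
width: -0.2
```

```bash
python3 -c "
from h import *
plan([464,159,220],-.314,step=6)"
```

```text
t 3.12 p [466.  161.4 235.1] rpy [-1.566 -0.006 -0.32 ] F [-0.1 -0.1  0.2] w -0.2
[[-0.01, 0.15, -0.03, -0.05, -0.07, 0.07], [-0.01, 0.15, -0.03, 0.0, 0.0, 0.0], [-0.01, 0.08, -0.02, 0.0, 0.0, 0.0]] end [464. 159. 220.]
```

{"op": "apply_moves", "data": {
  "commands": [
    [[0,0.15,-0.03,0,0,0],[0,0.15,-0.03,0,0,0],[0,0.15,-0.03,0,0,0],[0,0.15,-0.03,0,0,0],[0,0.15,-0.03,0,0,0]]
  ]
}}

```text
clock: 3.53
eef_pos: [465.4, 154.8, 203.7]
tool_rot: [-1.565, -0.009, -0.321]
force: [-0.0, -1.4, 1.6]
width: -0.3
```

```bash
python3 -c "
from h import *
plan([461,150,176],-.314,step=7)"
```

```text
t 3.53 p [465.4 154.8 203.7] rpy [-1.565 -0.009 -0.321] F [-0.  -1.4  1.6] w -0.3
[[-0.02, 0.17, -0.04, -0.07, -0.08, 0.11], [-0.02, 0.17, -0.04, 0.0, 0.0, 0.0], [-0.02, 0.17, -0.04, 0.0, 0.0, 0.0], [-0.02, 0.17, -0.04, 0.0, 0.0, 0.0], [-0.0, 0.01, -0.0, 0.0, 0.0, 0.0]] end [461. 150. 176.]
```

{"op": "apply_moves", "data": {
  "commands": [
    [[-0.02,0.17,-0.04,0,-0.05,0.1],[-0.02,0.17,-0.04,0,0,0],[-0.02,0.17,-0.03,0,0,0],[-0.02,0.17,-0.02,0,0,0],[0,0.17,0,0,0,0],[0,0.17,0,0,0,0]]
  ]
}}

```text
clock: 4.03
eef_pos: [461.1, 148.9, 158.9]
tool_rot: [-1.566, -0.001, -0.318]
force: [0.2, -1.9, 3.5]
width: 0.2
```

```bash
python3 -c "
from h import *
plan([463,156,122],-.314,step=7)"
```

```text
t 4.03 p [461.1 148.9 158.9] rpy [-1.566e+00 -1.000e-03 -3.180e-01] F [ 0.2 -1.9  3.5] w 0.2
[[-0.0, 0.17, 0.03, -0.05, -0.04, 0.01], [-0.0, 0.17, 0.03, -0.0, -0.0, -0.0], [-0.0, 0.17, 0.03, -0.0, 0.0, 0.0], [-0.0, 0.17, 0.03, -0.0, 0.0, 0.0], [-0.0, 0.17, 0.03, -0.0, 0.0, 0.0], [-0.0, 0.07, 0.01, -0.0, 0.0, 0.0]] end [463. 156. 122.]
```

{"op": "apply_moves", "data": {
  "commands": [
    [[0,0.17,0.02,0,0,0],[0,0.17,0.03,0,0,0],[0,0.17,0.03,0,0,0],[0,0.17,0.04,0,0,0],[0,0.15,0.04,0,0,0],[0,0.1,0.04,0,0,0]]
  ]
}}

```text
clock: 4.53
eef_pos: [461.9, 153.4, 116.3]
tool_rot: [-1.574, 0.002, -0.32]
force: [-0.9, -4.1, 2.9]
width: -0.1
```

```bash
python3 -c "
from h import *
plan([466,164,105],-.314,step=4)"
```

```text
t 4.53 p [461.9 153.4 116.3] rpy [-1.574  0.002 -0.32 ] F [-0.9 -4.1  2.9] w -0.1
[[0.0, 0.07, 0.07, 0.03, -0.07, -0.02], [0.0, 0.07, 0.07, -0.0, 0.0, 0.0], [0.0, 0.07, 0.07, -0.0, 0.0, 0.0], [0.0, 0.07, 0.07, -0.0, 0.0, 0.0], [0.0, 0.0, 0.0, -0.0, 0.0, 0.0]] end [466. 164. 105.]
```

{"op": "apply_moves", "data": {
  "commands": [
    [[0,0.08,0.08,0,0,0],[0,0.08,0.08,0,0,0],[0,0.07,0.07,0,0,0],[0,0.05,0.05,0,0,0]]
  ]
}}

```text
clock: 4.87
eef_pos: [463.9, 162.5, 102.6]
tool_rot: [-1.579, 0.005, -0.321]
force: [-0.1, -5.6, 3.1]
width: 0.0
```

```bash
python3 -c "
from h import *
plan([466,164,103],-.314,step=4)"
```

```text
t 4.87 p [463.9 162.5 102.6] rpy [-1.579  0.005 -0.321] F [-0.1 -5.6  3.1] w 0.0
[[0.04, -0.01, 0.05, 0.09, -0.08, -0.05]] end [466. 164. 103.]
```

{"op": "apply_moves", "data": {
  "commands": [
    [[0,0.05,0.03,0,0,0],[0,0.05,0.03,0,0,0],[0,0,0,0,0,0],[0,0,0,0,0,0],[0,0,0,0,0,0],[0,0,0,0,0,0],[0,0,0,0,0,0],[0,0,0,0,0,0]]
  ]
}}

```text
clock: 5.53
eef_pos: [464.5, 164.7, 97.9]
tool_rot: [-1.581, 0.005, -0.321]
force: [-0.8, -4.7, 2.5]
width: 0.0
```

```bash
python3 -c "
from h import *
a=snap('scene','s2');b=snap('side','d2')
plan([466,164,100],-.314,step=4)
x=cv2.resize(cv2.imread('pics/s2.png')[120:260,270:420],None,fx=3,fy=3,interpolation=2);y=cv2.resize(cv2.imread('pics/d2.png')[160:300,180:300],None,fx=3,fy=3,interpolation=2)
cv2.imwrite('pics/c4.png',np.hstack([x,y[:, :350]]))"
```

```text
t 5.63 p [464.5 164.7  97.9] rpy [-1.581  0.005 -0.321] F [-1.1 -4.7  2.2] w 0.2
[[0.04, -0.05, -0.0, 0.11, -0.08, -0.06]] end [466. 164. 100.]
```

View pics/c4.png

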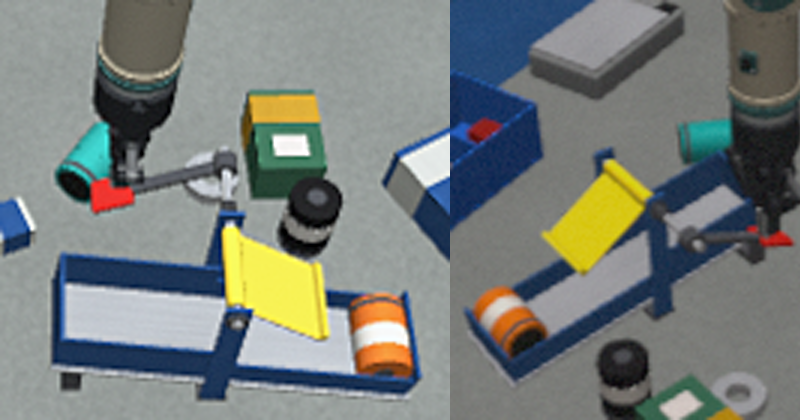

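The orange filter is in the tray, at (380,335) in the scene crop and (510,320) in the side crop, with the yellow lid up. I press slightly further to check for the stop.

{"op": "apply_moves", "data": {
  "commands": [
    [[0,0.06,0.04,0,0,0],[0,0.06,0.03,0,0,0],[0,0,0,0,0,0],[0,0,0,0,0,0],[0,0,0,0,0,0],[0,0,0,0,0,0]]
  ]
}}

```text
clock: 6.13
eef_pos: [465.2, 166.8, 93.2]
tool_rot: [-1.581, 0.005, -0.322]
force: [-0.6, -5.0, 2.7]
width: 0.2
```

```bash
python3 -c "
from h import *
b=load('d2');a=load('s2')
p=(613.5,224.4,-1.884)
def W(P):
  c,s=np.cos(p[2]),np.sin(p[2]);return np.array([p[0]+c*P[0]-s*P[1],p[1]+s*P[0]+c*P[1],P[2]])
# lid lower edge mid vs angle, in crop coords
for th in (.8,.9,1.0,1.1,1.15):
  L=[W((-110*np.sin(th),y,165-110*np.cos(th))) for y in(-42,42)]
  print(th,((proj(a,L)-[270,120])*3).round().tolist(),((proj(b,L)-[180,160])*3+[450,0]).round().tolist(), ((proj(a,W((120*np.cos(.55-th),-122,165+120*np.sin(.55-th))))-[270,120])*3).round())
print((proj(a,[464.5,164.7,97.9])-[270,120])*3)
plan([466,164,100],-.314,step=4)"
```

```text
0.8 [[296.0, 268.0], [307.0, 340.0]] [[595.0, 286.0], [555.0, 248.0]] [[104. 177.]]
0.9 [[305.0, 264.0], [316.0, 336.0]] [[589.0, 283.0], [549.0, 245.0]] [[107. 183.]]
1.0 [[313.0, 259.0], [325.0, 332.0]] [[584.0, 280.0], [543.0, 242.0]] [[111. 190.]]
1.1 [[321.0, 254.0], [333.0, 327.0]] [[579.0, 276.0], [538.0, 237.0]] [[115. 196.]]
1.15 [[324.0, 251.0], [336.0, 324.0]] [[577.0, 273.0], [536.0, 235.0]] [[118. 198.]]
[[114.47817841 196.90930663]]
t 6.13 p [465.2 166.8  93.2] rpy [-1.581  0.005 -0.322] F [-0.6 -5.   2.7] w 0.2
[[0.02, -0.09, -0.03, 0.12, -0.09, -0.05], [0.02, -0.08, -0.03, -0.0, 0.0, 0.0]] end [466. 164. 100.]
```

```bash
python3 -c "
from h import *
a=snap('scene','s3');b=snap('side','d3');c=snap('wrist','w3')
x=cv2.resize(cv2.imread('pics/s3.png')[150:200,290:360],None,fx=5,fy=6,interpolation=2);y=cv2.resize(cv2.imread('pics/d3.png')[205:255,255:305],None,fx=6,fy=6,interpolation=2)
z=cv2.resize(cv2.imread('pics/w3.png'),(400,300))
cv2.imwrite('pics/c5.png',np.vstack([np.hstack([x,y]),np.hstack([z,np.zeros((300,250,3),np.uint8)])]))
print((proj(a,[465.2,166.8,93.2])-[290,150])*[5,6],(proj(b,[465.2,166.8,93.2])-[255,205])*6+[350,0])"
```

```text
[[ 93.71429268 219.05813642]] [[530.20644151 232.22784438]]
```

View pics/c5.png

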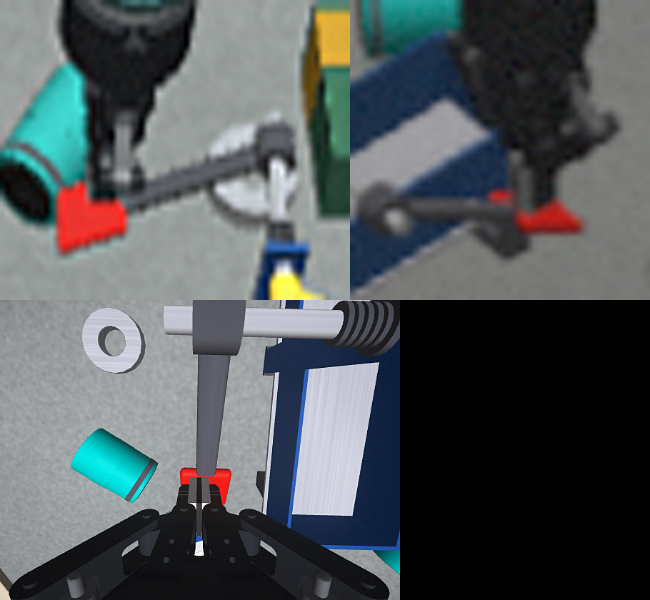

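The fingertips rest on the pad but sit about 13 mm higher than the TCP reading. The pad at (92,218) in the scene crop shows the lever at about 1.05 rad. I'll go a little further, to the stop.

{"op": "apply_moves", "data": {
  "commands": [
    [[0,0.08,0.04,0,0,0],[0,0.08,0.04,0,0,0],[0,0.08,0.04,0,0,0],[0,0,0,0,0,0]]
  ]
}}

```text
clock: 6.62
eef_pos: [467.0, 171.3, 84.4]
tool_rot: [-1.582, 0.003, -0.322]
force: [-3.5, -6.9, 14.5]
width: 0.1
```

At the stop now: vertical force has risen to 14.5 N. I hold here, then check the filter numerically.

{"op": "apply_moves", "data": {
  "commands": [
    [[0,0,0,0,0,0],[0,0,0,0,0,0],[0,0,0,0,0,0],[0,0,0,0,0,0],[0,0,0,0,0,0],[0,0,0,0,0,0],[0,0,0,0,0,0],[0,0,0,0,0,0]]
  ]
}}

```text
clock: 7.28
eef_pos: [466.9, 171.1, 84.9]
tool_rot: [-1.585, 0.002, -0.322]
force: [-0.9, -4.9, 5.0]
width: -0.0
```

```bash
python3 -c "
from h import *
a=snap('scene','s4')
im=cv2.cvtColor(a['image'],cv2.COLOR_RGB2HSV)[200:260,330:420]
m=cv2.inRange(im,(5,150,120),(16,255,255));v,u=np.nonzero(m);u=(u.min()+u.max())/2+330;v=(v.min()+v.max())/2+200
X=atz(a,u,v,47);d=X[:2]-[613.5,224.4];c,s=np.cos(-1.884),np.sin(-1.884);print(u,v,X,'disp',c*d[0]+s*d[1],-s*d[0]+c*d[1])
plan([466,164,100],-.314,step=4)"
```

```text
397.0 231.0 [675.34606014 380.33695827  47.        ] disp -167.40610769055098 10.791905212166391
t 7.33 p [466.9 171.1  84.9] rpy [-1.585  0.002 -0.322] F [-1.3 -5.3  6.6] w -0.0
[[0.01, -0.09, -0.04, 0.16, -0.09, -0.03], [0.01, -0.09, -0.04, -0.0, 0.0, 0.0], [0.01, -0.09, -0.04, -0.0, 0.0, 0.0], [0.01, -0.09, -0.04, -0.0, 0.0, 0.0], [0.0, -0.02, -0.01, -0.0, 0.0, 0.0]] end [466. 164. 100.]
```

The filter is settled in the tray: dispenser x about -167 mm, y about +11 mm. I ease the lever up.

{"op": "apply_moves", "data": {
  "commands": [
    [[0,-0.09,-0.05,0.1,0,0],[0,-0.09,-0.05,0,0,0],[0,-0.09,-0.05,0,0,0],[0,-0.09,-0.05,0,0,0],[0,-0.09,-0.05,0,0,0],[0,-0.09,-0.04,0,0,0],[0,-0.09,-0.04,0,0,0],[0,-0.09,-0.04,0,0,0]]
  ]
}}

```text
clock: 8.0
eef_pos: [462.6, 159.4, 116.1]
tool_rot: [-1.571, 0.002, -0.319]
force: [-0.7, -2.1, 3.9]
width: 0.0
```

{"op": "apply_moves", "data": {
  "commands": [
    [[0,-0.1,-0.04,0,0,0],[0,-0.1,-0.03,0,0,0],[0,-0.1,-0.03,0,0,0],[0,-0.1,-0.02,0,0,0],[0,-0.1,-0.02,0,0,0],[0,-0.1,-0.01,0,0,0],[0,-0.1,0,0,0,0],[0,-0.1,0,0,0,0]]
  ]
}}

```text
clock: 8.67
eef_pos: [462.0, 157.6, 152.7]
tool_rot: [-1.562, -0.0, -0.316]
force: [-0.2, 0.4, 2.3]
width: -0.0
```

{"op": "apply_moves", "data": {
  "commands": [
    [[0,-0.1,-0.03,0,0,0],[0,-0.1,-0.02,0,0,0],[0,-0.1,-0.02,0,0,0],[0,-0.1,-0.02,0,0,0],[0,-0.1,0,0,0,0],[0,-0.1,0,0,0,0],[0,-0.1,0,0,0,0],[0,-0.1,0.02,0,0,0]]
  ]
}}

```text
clock: 9.33
eef_pos: [463.5, 158.7, 189.0]
tool_rot: [-1.554, -0.004, -0.314]
force: [0.8, 1.3, 0.7]
width: 0.0
```

{"op": "apply_moves", "data": {
  "commands": [
    [[0,-0.08,0.03,0,0,0],[0,-0.08,0.03,0,0,0],[0,-0.08,0.03,0,0,0],[0,-0.07,0.03,0,0,0]]
  ]
}}

```text
clock: 9.67
eef_pos: [465.2, 163.3, 203.0]
tool_rot: [-1.554, -0.004, -0.315]
force: [0.9, 2.0, 0.9]
width: -0.0
```

{"op": "apply_moves", "data": {
  "commands": [
    [[0,-0.07,0.02,0,0,0],[0,-0.07,0.02,0,0,0],[0,-0.07,0.02,0,0,0],[0,-0.06,0.02,0,0,0],[0,-0.06,0,0,0,0],[0,-0.06,0,0,0,0],[0,-0.06,0,0,0,0],[0,-0.06,0,0,0,0]]
  ]
}}

```text
clock: 10.33
eef_pos: [463.5, 163.1, 224.0]
tool_rot: [-1.561, 0.0, -0.316]
force: [0.6, -0.2, -1.8]
width: -0.2
```

```bash
python3 -c "
from h import *
a=snap('scene','s5');b=snap('side','d5')
x=cv2.resize(cv2.imread('pics/s5.png')[120:260,270:420],None,fx=3,fy=3,interpolation=2);y=cv2.resize(cv2.imread('pics/d5.png')[160:300,180:296],None,fx=3,fy=3,interpolation=2)
cv2.imwrite('pics/c6.png',np.hstack([x,y]))
plan([466,164,240],-.314)"
```

```text
t 10.43 p [463.9 163.4 224.2] rpy [-1.56e+00 -1.00e-03 -3.16e-01] F [ 0.7 -0.1 -0.3] w 0.0
[[0.04, -0.39, 0.03, -0.12, -0.02, 0.01]] end [466. 164. 240.]
```

View pics/c6.png

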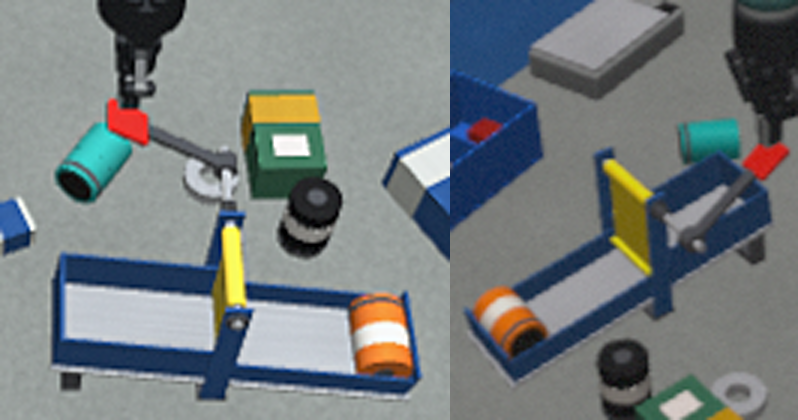

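The lid hangs shut at (230,275), the lever is up at (127,122), and the filter is in the tray at (380,335). I rise slowly at first, then move clear.

{"op": "apply_moves", "data": {
  "commands": [
    [[0,-0.06,0,0,0,0],[0,-0.06,0,0,0,0],[0,-0.06,0,0,0,0],[0,-0.08,0,0,0,0],[0,-0.1,0,0,0,0],[0,-0.3,0,0,0,0],[0,-0.6,0,0,0,0],[0,-0.8,0,0,0,0]]
  ]
}}

```text
clock: 11.1
eef_pos: [459.3, 160.4, 304.9]
tool_rot: [-1.569, 0.011, -0.315]
force: [0.4, 0.5, -0.0]
width: -0.1
```

{"op": "apply_moves", "data": {
  "commands": [
    [[0,-0.5,-0.5,0,0,0],[0,-0.3,-0.7,0,0,0],[0,0,-0.7,0,0,0],[0,0,-0.3,0,0,0],[0,0,0,0,0,0],[0,0,0,0,0,0],[0,0,0,0,0,0]]
  ]
}}

```text
clock: 11.68
eef_pos: [435.5, 77.7, 347.2]
tool_rot: [-1.559, -0.003, -0.311]
force: [0.1, 0.3, -0.0]
width: 0.2
```

```bash
python3 -c "
from h import *
a=snap('scene','s6');b=snap('side','d6')
for n,f in(('s','s6'),('d','d6')):
  for k in (n+'0',f):
    h=cv2.cvtColor(load(k)['image'],cv2.COLOR_RGB2HSV)[140:260,250:420] if n=='s' else cv2.cvtColor(load(k)['image'],cv2.COLOR_RGB2HSV)[200:260,215:300]
    for nm,lo,hi in(('red',(0,180,120),(4,255,255)),('yel',(26,150,80),(32,255,255))):
      v,u=np.nonzero(cv2.inRange(h,lo,hi));print(k,nm,len(u),u.mean().round(2) if len(u) else 0,v.mean().round(2) if len(u) else 0)
x=cv2.imread('pics/s6.png');cv2.imwrite('pics/c7.png',x[80:330,60:500])
s=readout.read_state();print(s['clock'],s['eef_pos'],s['force'],abs(s['qd']).max())"
```

```text
s0 red 134 62.1 20.21
s0 yel 158 96.96 70.16
s6 red 135 62.1 20.24
s6 yel 147 97.18 69.74
d0 red 112 69.81 12.08
d0 yel 146 24.65 31.46
d6 red 112 69.83 12.1
d6 yel 144 24.59 31.22
11.7833 [435.44604523  78.25436481 346.90411265] [-0.16945584 -0.08821441 -0.0938139 ] 0.005910884971307347
```

View pics/c7.png

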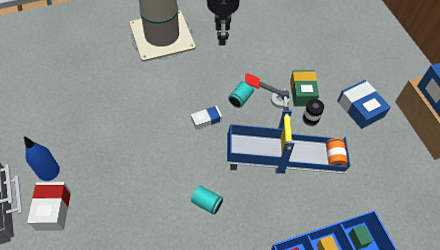

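The pad and lid are back at their starting pixels, within 0.05 px for the pad. The filter rests in the tray at (337,152), the other objects stand where they were, and the arm is clear at (222,35).

```bash
python3 -c "
from h import *
print(finish_job())"
```

```text
the job is handed in; nothing more can be done
None
```

The job is done and handed in after about 12 s on the robot's clock; `finish_job` gives no verdict. I pressed the red lever to its stop with closed fingertips and held it while the orange filter rolled into the tray. I then eased the lever up at roughly 0.4 rad/s and moved clear.

**Last checks:**
- **Lid:** the lever pad is back within 0.05 px of where it started, and the lid within about 0.5 px, so the lid reads as shut.
- **Filter:** it is in the tray, about 167 mm in front of the shaft and within about 11 mm of the chute's middle. I measured this while the lid was up. The last picture shows it still in the tray, but I did not measure it again.
- **Robot:** the arm is still, with about 0.2 N on the tool and nothing near it.
- **Other things:** they appear unmoved in the last picture; I judged this by eye.

**One disagreement:** the fingertips looked about 13 mm higher in the pictures than the TCP reading said. I therefore judged the stop by force, which rose to 14.5 N, rather than by height.

**Not measured:** the lid's closing speed was not measured directly. Contact force got weak (under about 2.5 N) near the top of the release.

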